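# Turn the cast housing over and clamp it in the sliding-jaw holder

### The arm

A 6-joint arm with a two-finger parallel gripper is mounted at the origin on the work surface. World frame = base frame: x ahead of the robot, y to its left, z up, the work surface at z = 0. Lengths are in m, angles in degrees, forces in N, time in s.
With the tool pointing down it reaches from about 0.4 to 0.825 m from the base axis. Payload 7 kg.
Tool frame: the origin (TCP) lies at the centre of the arm's flange, where the gripper is bolted on; the fingertips stand 178 mm ahead of it and the grasp point (between the pads) lies 159 mm ahead of it (r.tips_ahead is the z of the fingertips in the tool frame, in m); z points along the fingers, y is the line along which they close (so a half turn about z gives the same grasp; the last joint's range is limited). The gripper opens to 88 mm and grips with 3 to 60 N. Pads are 19 mm wide; open, the fingers measure 130 mm over their backs; the gripper's body (78 mm by 193 mm) begins 47 mm behind the grasp point.
Start: joints at [-49.269, 20.546, 0.682, 0, -70.136, -16.507], TCP at [0.277, -0.616, 0.405] pointing down, gripper open.
Joint ranges: [-176.03, 176.03], [-82.01, 121.73], [-58.28, 71.71], [-173.87, 95.51], [-174.79, -0.11], [-173.66, 173.66]. Speed limits (degrees/s): [136.94, 136.94, 172.46, 180, 180, 180].

### API

Orientations are given as [roll, pitch, yaw] about the fixed x, y, z axes, in that order (R = Rz(yaw) Ry(pitch) Rx(roll)).
In Python, from plant import r gives the robot as it stands. The module is installed in compiled form; this text tells all that it offers.
- The arm moves only by the shell command python3 -m pendant 'ROWS' [FORCE]. ROWS is JSON, a list that holds one entry, the list of rows, each a list of 7 numbers: the shift along the tool's x, y, z in m, then the turn, a rotation vector about the tool's x, y, z in degrees, then the gripper command: -1 is shut, 1 is fully open, values between are in proportion. A call has 1 to 5 rows; each row is the pose to reach, as a shift and turn from the pose commanded when the call began, along the tool's axes at that moment; what a row does not reach only later rows make up. A row lasts 1/10 s, in which the tool goes at most 50 mm and 8.59 degrees, less where a joint would pass 70% of its speed; a pose out of reach is approached as far as the arm can. A call with a gripper value outside its range is refused whole. The fingers move at their own pace and stop on an object; FORCE is the grip in N (left out, the last holds). Time passes only in rows, so rows that repeat a pose let the fingers close. It gives the time, the measured TCP pose, the force, the opening and the grip force at its end, in the units of the state.
- r.get_state(): the state, without advancing time (a new reading comes with each control period).
- r.capture(name): name is "side" or "top" or "wrist"; returns the picture (384x512x3 uint8, red, green, blue); there is no depth.
- r.camera_params(name): a dict with "fx", "fy", "cx", "cy" (pixels), "R" (3x3) and "t" (3): a world point X has camera coordinates R X + t. Camera axes: x right, y down, z forward; pixel columns grow to the right and rows downward; lengths in m; the calibration is good to about 2 mm. A picture is of the moment at which its call begins: read the wrist's pose just before it. camera_params takes no time and is no camera call; for the wrist camera it gives the pose at the moment of the call.
- r.close_job(): hands the job in; it is judged then, once.
The state is a dict: "time_s": time; "joints": joint angles; "qd": joint speeds; "joint_torque": joint torques, N m; "tcp_pos": TCP position; "eef_rot": TCP orientation; "contact_force": force on the tool from outside, world axes, zero at the start; "moment": the same for the moment, N m; "gripper_width": finger opening in m; "gripper_force": force on a finger pad.
Only numpy, scipy, OpenCV 4.12 (cv2) and the standard library are available. Lean on these libraries where they do the work, as an engineer would, in place of code of your own. Each camera call takes 0.05 s, during which the arm holds its last target. There are 200 camera calls.

### The job

The cup-shaped eight-sided metal housing stands mouth-down on the bench. Turn it over, stand it mouth-up on the bed of the sliding-jaw holder between the two jaws, let go of it, and then slide the moving jaw up and press it firmly, so that the housing is held flat-sided between both jaws. Leave the hammer, the wrench and the can where they are.

Things in the scene. Friction and masses are not known exactly. Their poses are not given: they have to be found in the camera images.
- housing: Aluminium cup, octagonal outside: 60 mm across flats (each 25 mm wide), 65 mm across corners, 80 mm tall, wall 5 mm, closed base 6 mm, 0.3 kg. Origin at its centre, 40 mm from each end; z points from mouth to closed base: up at the start, down when mouth-up. Flats face its x axis and every 45 deg about z. Dark vent slots near the base. Lies steadily on a flat when on its side.
- holder: Fixed steel holder: flat bed 120 mm (x) by 236 mm (y, from -137 to +99 mm) by 14 mm thick. Origin on the bench under the bed, z up; the bed's top is at z = 14 mm. Along its y axis: the moving jaw on the -y side, the fixed jaw at the +y end, facing each other.
- stop: Fixed jaw of the holder, a steel block 90 mm (x) by 22 mm (y) by 34 mm high on the bed. Origin at the middle of the lower edge of its clamping face, at x = 0, y = +75 mm, z = 14 mm of the holder; it faces the holder's -y.
- jaw (a joint): Moving jaw, slides along the holder's y, in m: 0 is fully open, 140 mm between the jaw faces; it grows towards the fixed jaw (gap = 140 mm minus the value); travel 95 mm. Stays where left, takes about 3 N to slide. Jaw 80 mm (x) by 18 mm (y), 34 mm high over the bed.
- jaw_grip (a point): Middle height to grip on the black upright fin behind the moving jaw (40 mm behind the jaw's face): the fin is 16 mm thick (holder's x), 34 mm long (holder's y); its top is 87 mm over the bench, this point 68 mm over the bench. It is pinched across its thickness from above, or pushed.
- hammer: Bystander: hammer lying flat, 280 mm long, handle along its x axis. Leave alone.
- wrench: Bystander: steel wrench lying flat, 170 mm long along its x axis. Leave alone.
- can: Bystander: upright grey can, 64 mm across, 130 mm tall, origin under its centre. Leave alone.
There are look-alikes about, which are no part of the job. What is meant by the housing is not green, orange or red, and is the smaller of those in its own colour.

How it is judged:
By the outcome, as a careful person would: the job done as asked, in the order asked, and still so for the second after the job is handed in, with the robot touching nothing.
It also fails if it takes over 72 s, if anything falls off the work surface, if the arm or the gripper's body presses on something with over 40 N, if the wrist force passes 120 N, or if a joint passes its speed limit or range.

## Working session

There is one attempt and no reset: what is moved stays moved. The work goes in short steps, Python scripts to look and compute and a shell command to move; the robot and the scene stay as the last step left them, time stands still between calls to the robot, and variables do not carry over. Pictures are saved under pics/ and viewed, at most 10 in all, crops included, and the job is handed in when it is done.

```bash
mkdir -p pics
python3 - <<'E'
from plant import r
import cv2,numpy as np
a=[r.capture(n) for n in("side","top")]
for n,i in zip(("side","top"),a): cv2.imwrite(f"pics/{n}0.png",i[:,:,::-1])
for n in("side","top"):
    p=r.camera_params(n);R=np.array(p["R"]);print(n,p["fx"],p["cx"],p["cy"],(-R.T@p["t"]).round(3),R.round(2).tolist())
s=r.get_state();print(s["time_s"],s["tcp_pos"],s["eef_rot"])
E
```

```text
side 429.5260791000929 252.52776377894207 192.6315974850217 [0.385 0.682 0.89 ] [[-0.96, -0.27, -0.0], [-0.21, 0.75, -0.63], [0.17, -0.61, -0.78]]
top 371.8915837979637 253.4287818324059 191.8808889937481 [0.416 0.031 1.138] [[0.02, -1.0, 0.01], [-0.99, -0.02, -0.13], [0.13, -0.0, -0.99]]
0.1 [ 0.27689937 -0.61539652  0.40381616] [ 1.79914456e+02 -7.65221287e-03 -1.55784306e+02]
```

View pics/side0.png

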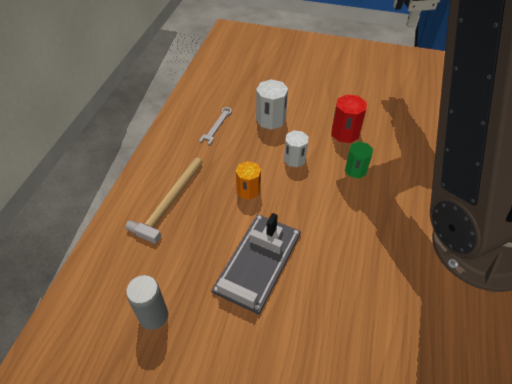

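View pics/top0.png

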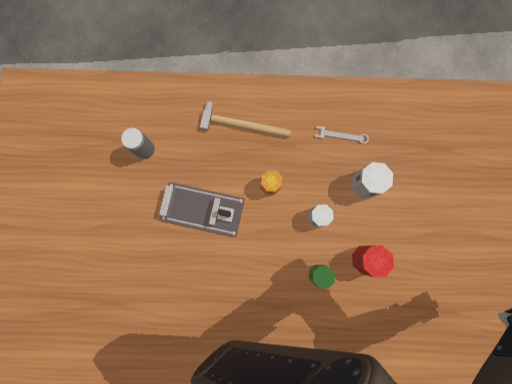

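The side view has the small white cup at (296,149) and the top view has it at (322,215). The larger white one is the look-alike. The holder is at about (202,210) in the top view, with the fin and moving jaw on its right (world −y) side. Next I'll measure both.

```bash
cat > h.py <<'E'
import numpy as np,cv2
from plant import r
def ray(n,u,v,z,p=None):
    p=p or r.camera_params(n);R=np.array(p["R"]);c=-R.T@np.array(p["t"])
    d=R.T@np.array([(u-p["cx"])/p["fx"],(v-p["cy"])/p["fy"],1]);return c+d*(z-c[2])/d[2]
def proj(n,X):
    p=r.camera_params(n);q=np.array(p["R"])@X+p["t"];return p["fx"]*q[0]/q[2]+p["cx"],p["fy"]*q[1]/q[2]+p["cy"]
E
python3 - <<'E'
from h import *
t=cv2.imread("pics/top0.png");s=cv2.imread("pics/side0.png")
hs=cv2.cvtColor(t,cv2.COLOR_BGR2HSV)
m=((hs[...,1]<60)&(hs[...,2]>185)).astype(np.uint8)
n,l,st,c=cv2.connectedComponentsWithStats(m)
for i in range(1,n):
    if st[i,4]>40: print("top bright",st[i],c[i].round(1),ray("top",*c[i],.08).round(4))
m=((hs[...,1]<90)).astype(np.uint8); m[:170]=0;m[250:]=0;m[:,:140]=0;m[:,260:]=0
cs=max(cv2.findContours(m,0,1)[0],key=cv2.contourArea)
b=cv2.boxPoints(cv2.minAreaRect(cs));print("holder",cv2.minAreaRect(cs))
for q in b: print(q,ray("top",*q,.014).round(4))
a=cv2.resize(t[165:255,145:345],None,fx=4,fy=4,interpolation=2)
b=cv2.resize(s[120:310,205:325],None,fx=3,fy=3,interpolation=2)
cv2.imwrite("pics/z1.png",a)
cv2.imwrite("pics/z2.png",b)
E
```

```text
top bright [201 102  10  25 112] [205.3 117.5] [0.7766 0.176  0.08  ]
top bright [121 128  21  20 321] [131.2 137.4] [0.7109 0.3898 0.08  ]
top bright [345 134  18   7  55] [353.8 136.8] [ 0.7289 -0.2615  0.08  ]
top bright [362 162  31  32 770] [377.2 177.2] [ 0.6103 -0.3277  0.08  ]
top bright [160 186  13  29 150] [166.2 198.6] [0.5334 0.278  0.08  ]
top bright [312 204  22  22 360] [322.5 214.7] [ 0.4981 -0.1693  0.08  ]
holder ((200.74440002441406, 208.67149353027344), (80.15083312988281, 39.61355209350586), 12.308015823364258)
[157.36794 219.48027] [0.4769 0.3164 0.014 ]
[165.81224 180.7772 ] [0.5956 0.2975 0.014 ]
[244.12086 197.86272] [0.5488 0.0567 0.014 ]
[235.67656 236.56578] [0.4313 0.0789 0.014 ]
```

View pics/z1.png

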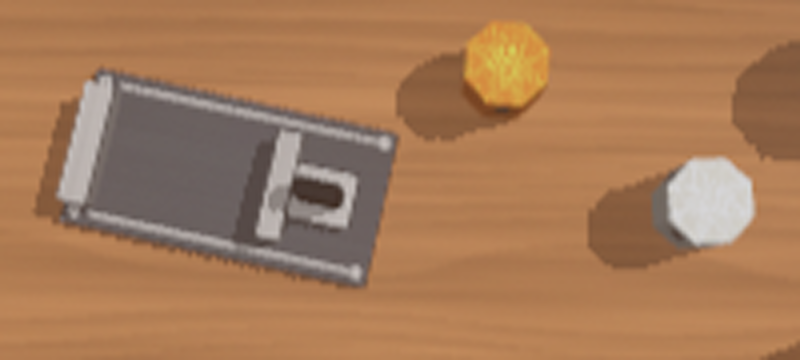

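The zoomed crop confirms the holder's yaw at about −11° and its origin near (0.516, 0.202). The housing is near (0.498, −0.169). I'll move above it, logging joints so I can fit the kinematics for reach checks.

```bash
cat > log.py <<'E'
from plant import r;import json
s=r.get_state();k=["time_s","joints","tcp_pos","eef_rot","contact_force","gripper_width","gripper_force"]
open("log.jsonl","a").write(json.dumps({q:__import__("numpy").asarray(s[q]).tolist() for q in k})+"\n")
E
python3 log.py
python3 -m pendant '[[[-0.05,0.04,0,0,0,0,1],[-0.09,0.07,0,0,0,0,1],[-0.13,0.1,0.01,0,0,0,1],[-0.17,0.13,0.01,0,0,0,1],[-0.19,0.155,0.01,0,0,0,1]]]'; python3 log.py
python3 -m pendant '[[[-0.05,0.04,0,0,0,0,1],[-0.09,0.07,0,0,0,0,1],[-0.13,0.1,0.01,0,0,0,1],[-0.17,0.13,0.01,0,0,0,1],[-0.19,0.155,0.01,0,0,0,1]]]'; python3 log.py
python3 - <<'E'
from h import *
p=r.camera_params("wrist");im=r.capture("wrist");cv2.imwrite("pics/w1.png",im[:,:,::-1])
s=r.get_state();print(s["joints"],s["tcp_pos"],s["eef_rot"]);R=np.array(p["R"]);print(-R.T@p["t"],R[2])
import json;json.dump({k:np.asarray(p[k]).tolist() for k in p},open("w1.json","w"))
E
```

```text
time_s: 0.6
tcp_pos: [0.3875, -0.3944, 0.3939]
eef_rot: [179.9, -0.0, -155.8]
contact_force: [1.5, -0.9, -0.4]
gripper_width: 0.0874
gripper_force: 0.0
time_s: 1.1
tcp_pos: [0.4972, -0.1749, 0.3842]
eef_rot: [180.0, -0.0, -155.8]
contact_force: [0.8, -0.7, 0.3]
gripper_width: 0.0878
gripper_force: 0.0
[ 2.42600524e+00  7.46282115e+00 -1.96018120e+01 -6.75891756e-02
 -6.28948459e+01 -6.80384596e+01] [ 0.49867871 -0.17063421  0.38422591] [ 1.79959328e+02  6.00748438e-02 -1.55643250e+02]
[ 0.43441535 -0.20323824  0.36430238] [ 0.23701474  0.10695184 -0.96560101]
```

View pics/w1.png

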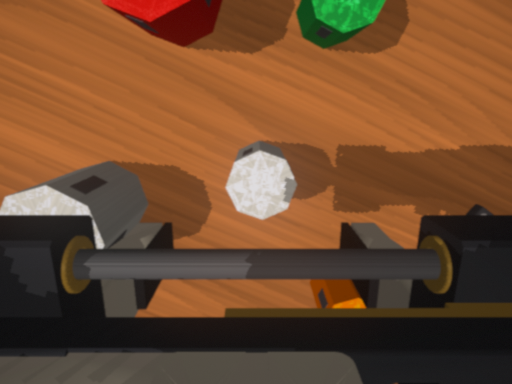

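In the wrist view the housing's closed base is centred at (261,182), and the green, orange, red and large white look-alikes stand around it. Next I'll get its flat directions.

Run:
```python
from h import *
import json
p=json.load(open("w1.json"));t=cv2.imread("pics/w1.png");hs=cv2.cvtColor(t,cv2.COLOR_BGR2HSV)
m=((hs[...,1]<40)&(hs[...,2]>150)).astype(np.uint8);m=cv2.morphologyEx(m,3,np.ones((3,3)));m=cv2.morphologyEx(m,2,np.ones((3,3)))
n,l,st,c=cv2.connectedComponentsWithStats(m);i=l[182,261];print(st[i],c[i])
cs=max(cv2.findContours((l==i).astype(np.uint8),0,1)[0],key=len)[:,0]
P=np.array([ray("",u,v,.08,p)[:2] for u,v in cs]);(_,_),ang=cv2.minEnclosingCircle(P.astype(np.float32))[0],0
M=cv2.moments((P*1e5).astype(np.int32)[:,None]);C=np.array([M["m10"],M["m01"]])/M["m00"]/1e5;print("centre",C)
best=[]
for a in np.arange(0,45,.5):
    w=[ (P@[np.cos(x),np.sin(x)]).ptp() if hasattr(P,'ptp') else np.ptp(P@[np.cos(x),np.sin(x)]) for x in np.radians(a+45*np.arange(4))]
    best.append((np.mean(w),a,np.round(w,4)))
best.sort(key=lambda b:b[0]);print(best[:3],best[-1])
```

```text
[ 227  151   67   68 3279] [259.25617566 183.94571516]
centre [ 0.49916953 -0.17098189]
[(np.float64(0.05952885417168483), np.float64(4.0), array([0.0595, 0.0598, 0.0591, 0.0597])), (np.float64(0.05954993311291647), np.float64(4.5), array([0.0596, 0.0598, 0.0591, 0.0598])), (np.float64(0.05959101000103701), np.float64(5.0), array([0.0597, 0.0598, 0.059 , 0.0599]))] (np.float64(0.0624396735936463), np.float64(30.5), array([0.063 , 0.0631, 0.0606, 0.0631]))
```

```bash
python3 -m pendant '[[[0,0,0.04,0,0,8,1],[0,0,0.08,0,0,16,1],[0,0,0.12,0,0,18,1],[0,0,0.15,0,0,18,1],[0,0,0.17,0,0,18,1]]]'; python3 log.py
python3 -m pendant '[[[0,0,0,0,0,0,-1],[0,0,0,0,0,0,-1],[0,0,0,0,0,0,-1],[0,0,0,0,0,0,-1],[0,0,0,0,0,0,-1]]]' 25; python3 log.py
python3 - <<'E'
from h import *
for q in [(440,45),(445,60),(400,40),(225,25)]: print(q,ray("side",*q,0).round(3))
print(proj("side",np.array([.239,-.583,0])),proj("top",np.array([.239,-.583,0])))
E
```

```text
time_s: 1.65
tcp_pos: [0.4953, -0.1769, 0.2121]
eef_rot: [180.0, -0.2, -173.8]
contact_force: [0.3, -1.1, 0.5]
gripper_width: 0.0879
gripper_force: 0.0
time_s: 2.15
tcp_pos: [0.4965, -0.1769, 0.2157]
eef_rot: [-180.0, 0.1, -173.8]
contact_force: [-0.5, 2.8, 2.9]
gripper_width: 0.0601
gripper_force: 25.0
(440, 45) [ 0.096 -0.882  0.   ]
(445, 60) [ 0.079 -0.787  0.   ]
(400, 40) [ 0.241 -0.877  0.   ]
(225, 25) [ 0.908 -0.805  0.   ]
(np.float64(395.6980709696605), np.float64(86.88339527270149)) (np.float64(456.6329285083925), np.float64(307.0754254809904))
```

```bash
python3 -m pendant '[[[0,0,-0.05,0,0,0,-1],[0,0,-0.1,0,0,0,-1],[0,0,-0.15,0,0,0,-1],[0,0,-0.18,0,0,0,-1],[0,0,-0.18,0,0,0,-1]]]'; python3 log.py
python3 -m pendant '[[[0.03,-0.038,0,0,0,6,-1],[0.06,-0.076,0,0,0,12,-1],[0.09,-0.114,0,0,0,18,-1],[0.12,-0.152,0,0,0,24,-1],[0.151,-0.191,0,0,0,28,-1]]]'; python3 log.py
python3 - <<'E'
from h import *
s=r.get_state();p=np.array(s["tcp_pos"]);from scipy.spatial.transform import Rotation as T
R=T.from_euler("xyz",s["eef_rot"],degrees=True).as_matrix();print(R.T@(np.array([.239,-.583,p[2]])-p),p,s["joints"])
E
```

```text
time_s: 2.65
tcp_pos: [0.497, -0.1772, 0.4001]
eef_rot: [-179.9, 0.5, -173.7]
contact_force: [1.3, -0.8, -5.0]
gripper_width: 0.06
gripper_force: 25.0
time_s: 3.15
tcp_pos: [0.3652, -0.3841, 0.3936]
eef_rot: [180.0, -0.1, 158.0]
contact_force: [2.6, -1.2, -4.0]
gripper_width: 0.06
gripper_force: 25.0
[ 4.25024800e-02 -2.31663544e-01 -1.10093691e-04] [ 0.36517021 -0.38411423  0.39363035] [-2.52463287e+01  7.35575897e+00 -1.84422442e+01 -3.95702730e-02
 -6.42710626e+01 -8.67306966e+01]
```

```bash
python3 -m pendant '[[[0.008,-0.046,0,0,0,6,-1],[0.016,-0.092,0,0,0,12,-1],[0.024,-0.138,0,0,0,18,-1],[0.032,-0.184,0,0,0,24,-1],[0.042,-0.231,0,0,0,28,-1]]]'; python3 log.py
python3 -m pendant '[[[0,0,0.05,0,0,0,-1],[0,0,0.1,0,0,0,-1],[0,0,0.14,0,0,0,-1],[0,0,0.16,0,0,0,-1],[0,0,0.175,0,0,0,-1]]]'; python3 log.py
python3 -m pendant '[[[0,0,0,0,0,0,-1],[0,0,0.003,0,0,0,-1],[0,0,0.006,0,0,0,-1],[0,0,0.006,0,0,0,-1]]]'; python3 log.py
python3 - <<'E'
from h import *
s=r.get_state();print(s["tcp_pos"],s["eef_rot"],s["joints"])
E
```

```text
time_s: 3.65
tcp_pos: [0.2407, -0.5832, 0.3931]
eef_rot: [180.0, -0.1, 130.0]
contact_force: [2.2, 0.4, -4.0]
gripper_width: 0.0598
gripper_force: 25.0
time_s: 4.15
tcp_pos: [0.2411, -0.581, 0.2159]
eef_rot: [180.0, -0.3, 130.2]
contact_force: [1.4, 0.0, 3.3]
gripper_width: 0.0597
gripper_force: 24.8
time_s: 4.55
tcp_pos: [0.2424, -0.5823, 0.2145]
eef_rot: [-180.0, 0.1, 130.2]
contact_force: [0.4, -1.0, -1.7]
gripper_width: 0.0596
gripper_force: 25.0
[ 0.24239643 -0.58226526  0.21453403] [-1.79997309e+02  8.81313457e-02  1.30233778e+02] [-4.96928816e+01  2.64467172e+01 -1.77137800e+01  3.91461288e-03
 -4.57513750e+01 -9.00760721e+01]
```

```bash
cat > fk.py <<'E'
import numpy as np,json
from scipy.optimize import least_squares
L=[json.loads(l) for l in open("log.jsonl")]
q=np.array([l["joints"] for l in L]);p=np.array([l["tcp_pos"] for l in L])
xp=np.sqrt(p[:,0]**2+p[:,1]**2-.192**2)
def fk(w,q2,q3,q5):
    a1,h,L2,e,Lf,d=w;q2,q3,q5=np.radians([q2,q3,q5]);f=q3-q2;t=f+q5
    return np.array([a1+L2*np.sin(q2)-e*np.sin(f)+Lf*np.cos(f)+d*np.cos(t),h+L2*np.cos(q2)+e*np.cos(f)+Lf*np.sin(f)+d*np.sin(t)])
w0=[0.05,.35,.4,0.0,.4,.1]
s=least_squares(lambda w:np.r_[(fk(w,*q[:,[1,2,4]].T)-[xp,p[:,2]]).ravel()/.001,(w-np.array(w0))/.1],w0)
W=s.x
if __name__=="__main__":
    print(W.round(3),np.abs((fk(W,*q[:,[1,2,4]].T)-[xp,p[:,2]])).max())
    def ik(x,z,el):
        g=least_squares(lambda v:fk(W,v[0],v[1],v[0]-v[1]-el)-[x,z],[20,-10]);a,b=g.x;return np.round([a,b,a-b-el],1),np.abs(g.fun).max()<1e-4
    for z in (.03,.045):
      for X in (.45,.5,.55,.6,.65,.7):
        for el in (30,45,60,120,135,150):
            c=np.cos(np.radians(el));ss=np.sin(np.radians(el));j,ok=ik(X-.159*c,z+.159*ss,el);print(z,X,el,j,ok and j[2]<0)
E
python3 fk.py
```

```text
[-0.     0.223  0.602  0.     0.464  0.224] 0.0002564174816128695
0.03 0.45 30 [ 90.6 -90.  150.6] False
0.03 0.45 45 [ 28.4 -74.9  58.3] False
0.03 0.45 60 [ 13.1 -61.6  14.7] False
0.03 0.45 120 [ 34.8 -15.2 -70. ] True
0.03 0.45 135 [ 44.3  -5.3 -85.5] True
0.03 0.45 150 [ 53.8   3.5 -99.7] True
0.03 0.5 30 [ 60.3 -79.5 109.7] False
0.03 0.5 45 [ 26.1 -68.3  49.3] False
0.03 0.5 60 [ 15.7 -56.   11.7] False
0.03 0.5 120 [ 38.1  -8.2 -73.8] True
0.03 0.5 135 [ 47.5   2.4 -89.9] True
0.03 0.5 150 [  57.    11.9 -104.9] True
0.03 0.55 30 [ 48.1 -71.5  89.6] False
0.03 0.55 45 [ 25.9 -62.   42.9] False
0.03 0.55 60 [ 18.4 -50.3   8.7] False
0.03 0.55 120 [ 41.5  -0.8 -77.7] True
0.03 0.55 135 [ 51.   10.6 -94.6] True
0.03 0.55 150 [  60.7   21.1 -110.4] True
0.03 0.6 30 [ 43.  -64.8  77.8] False
0.03 0.6 45 [ 26.6 -56.   37.6] False
0.03 0.6 60 [ 21.2 -44.4   5.6] False
0.03 0.6 120 [ 45.1   7.1 -82. ] True
0.03 0.6 135 [ 54.9  19.7 -99.7] True
0.03 0.6 150 [  65.    31.5 -116.5] True
0.03 0.65 30 [ 40.6 -58.4  69.1] False
0.03 0.65 45 [ 28.  -49.9  32.9] False
0.03 0.65 60 [ 23.9 -38
[... 1119 characters left out ...]
8  74.5] False
0.045 0.6 45 [ 24.1 -55.5  34.6] False
0.045 0.6 60 [ 19.4 -43.8   3.2] False
0.045 0.6 120 [ 44.3   7.6 -83.3] True
0.045 0.6 135 [  54.1   19.9 -100.9] True
0.045 0.6 150 [  64.1   31.5 -117.4] True
0.045 0.65 30 [ 37.9 -58.4  66.3] False
0.045 0.65 45 [ 25.8 -49.5  30.3] False
0.045 0.65 60 [ 22.3 -37.9   0.3] False
0.045 0.65 120 [ 48.3  16.1 -87.9] True
0.045 0.65 135 [  58.6   30.1 -106.6] True
0.045 0.65 150 [  69.3   43.9 -124.6] True
0.045 0.7 30 [ 37.5 -52.2  59.7] False
0.045 0.7 45 [ 27.8 -43.5  26.3] False
0.045 0.7 60 [ 25.4 -31.9  -2.8] True
0.045 0.7 120 [ 52.7  25.7 -93. ] True
0.045 0.7 135 [  63.9   42.2 -113.3] True
0.045 0.7 150 [  76.7   61.  -134.3] True
```

The planar fit is good to 0.3 mm. A forward tilt is out of reach here because q5 would go positive, so I'll flip with sideways tilts. I'll grip at 45° from the left, tilt 90° to lay the housing on its side, regrip, and tilt 90° again.

```bash
cat >> h.py <<'E'
from scipy.spatial.transform import Rotation as T
def go(G,Rt):
    "tool-frame shift+rotvec to bring grasp point to G with orientation Rt"
    s=r.get_state();p=np.array(s["tcp_pos"]);R=T.from_euler("xyz",s["eef_rot"],degrees=True).as_matrix()
    t=np.array(G)-.159*Rt[:,2];print("shift",(R.T@(t-p)).round(4),"turn",T.from_matrix(R.T@Rt).as_rotvec(degrees=True).round(1),"J",np.round(s["joints"],1),"grasp",(p+.159*R[:,2]).round(4))
def ori(az,el,ysgn=1):
    "tool z toward azimuth az, el below horizontal; y horizontal at az+90*ysgn"
    a,e=np.radians([az,el]);z=np.array([np.cos(a)*np.cos(e),np.sin(a)*np.cos(e),-np.sin(e)]);y=ysgn*np.array([-np.sin(a),np.cos(a),0]);return np.c_[np.cross(y,z),y,z]
E
python3 -m pendant '[[[0,0,0,0,0,0,1],[0,0,0,0,0,0,1],[0,0,0,0,0,0,1],[0,0,-0.04,0,0,0,1],[0,0,-0.08,0,0,0,1]]]'; python3 log.py
python3 -m pendant '[[[0,0,-0.05,0,0,-8,1],[0,0,-0.08,0,0,-16,1],[0,0,-0.08,0,0,-24,1],[0,0,-0.08,0,0,-32,1],[0,0,-0.08,0,0,-40,1]]]'; python3 log.py
python3 -m pendant '[[[0,0,0,0,0,-8,1],[0,0,0,0,0,-16,1],[0,0,0,0,0,-24,1],[0,0,0,0,0,-32,1],[0,0,0,0,0,-40,1]]]'; python3 log.py
python3 -m pendant '[[[0,0,0,0,0,-8,1],[0,0,0,0,0,-10,1]]]'; python3 log.py
python3 - <<'E'
from h import *
C=np.array([.2424,-.5823,.042])
for ys in(1,-1):
  R=ori(-140,45,ys);go(C-.15*R[:,2],R)
E
```

```text
time_s: 5.05
tcp_pos: [0.2419, -0.5818, 0.2936]
eef_rot: [-180.0, -0.2, 130.2]
contact_force: [0.6, -0.5, 0.4]
gripper_width: 0.0872
gripper_force: 0.0
time_s: 5.55
tcp_pos: [0.2421, -0.582, 0.3744]
eef_rot: [-180.0, 0.1, 170.6]
contact_force: [1.1, -0.5, -0.2]
gripper_width: 0.0876
gripper_force: 0.0
time_s: 6.05
tcp_pos: [0.2421, -0.5821, 0.3739]
eef_rot: [-180.0, 0.0, -149.4]
contact_force: [0.3, -0.3, -0.3]
gripper_width: 0.0879
gripper_force: 0.0
time_s: 6.25
tcp_pos: [0.2422, -0.5821, 0.3739]
eef_rot: [-180.0, -0.0, -139.5]
contact_force: [-0.2, -0.2, 0.2]
gripper_width: 0.0873
gripper_force: 0.0
shift [-0.2185 -0.0022  0.1134] turn [ -68.7   -0.3 -165.9] J [-49.7  17.6  -7.8   0.  -64.6   0.2] grasp [ 0.2422 -0.5821  0.2149]
shift [-0.2185 -0.0022  0.1134] turn [-0.2 45.   0.5] J [-49.7  17.6  -7.8   0.  -64.6   0.2] grasp [ 0.2422 -0.5821  0.2149]
```

```bash
python3 -m pendant '[[[-0.04,0,0.01,0,8,0,1],[-0.08,0,0.02,0,16,0,1],[-0.12,0,0.03,0,24,0,1],[-0.16,0,0.05,0,32,0,1],[-0.19,0,0.07,0,40,0,1]]]'; python3 log.py
python3 - <<'E'
from h import *
C=np.array([.2424,-.5823,.042]);R=ori(-140,45,-1);go(C-.15*R[:,2],R);go(C,R)
E
```

```text
time_s: 6.75
tcp_pos: [0.3891, -0.4577, 0.3043]
eef_rot: [-179.7, -40.3, -139.8]
contact_force: [-0.6, -0.9, 0.7]
gripper_width: 0.088
gripper_force: 0.0
shift [-0.0482 -0.0011  0.0166] turn [-0.5  4.7  0.1] J [-23.8  21.7 -32.3  40.9 -63.  -53.8] grasp [ 0.3112 -0.5247  0.1829]
shift [-3.580e-02  1.000e-04  1.661e-01] turn [-0.5  4.7  0.1] J [-23.8  21.7 -32.3  40.9 -63.  -53.8] grasp [ 0.3112 -0.5247  0.1829]
```

```bash
python3 -m pendant '[[[-0.048,0,0.016,0,4.7,0,1],[-0.048,0,0.016,0,4.7,0,1],[-0.048,0,0.016,0,4.7,0,1]]]'; python3 log.py
python3 - <<'E'
from h import *
C=np.array([.2424,-.5823,.042]);R=ori(-140,45,-1);go(C,R)
cv2.imwrite("pics/w2.png",r.capture("wrist")[:,:,::-1])
E
```

```text
time_s: 7.05
tcp_pos: [0.408, -0.4418, 0.2593]
eef_rot: [179.8, -44.7, -139.5]
contact_force: [-0.9, -0.9, 0.5]
gripper_width: 0.0877
gripper_force: 0.0
shift [ 0.0005 -0.0009  0.1482] turn [-0.1  0.3  0.3] J [-21.5  26.  -34.5  44.  -63.  -60.7] grasp [ 0.3225 -0.514   0.1464]
```

View pics/w2.png

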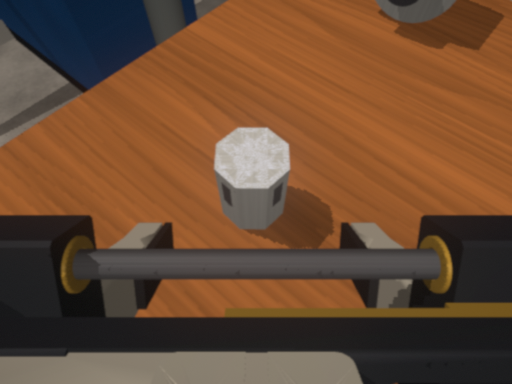

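The housing stands centred between the fingers at about (253,170), squared to the pads. I'll grip, lift, and tilt 90° about the grasp point.

```bash
python3 -m pendant '[[[0,0,0.04,0,0,0,1],[0,0,0.08,0,0,0,1],[0,0,0.11,0,0,0,1],[0,0,0.135,0,0,0,1],[0.001,-0.001,0.148,0,0,0,1]]]'; python3 log.py
python3 -m pendant '[[[0,0,0,0,0,0,0],[0,0,0,0,0,0,-1],[0,0,0,0,0,0,-1],[0,0,0,0,0,0,-1],[0,0,0,0,0,0,-1]]]' 40; python3 log.py
python3 -m pendant '[[[0.02,0,-0.02,0,0,0,-1],[0.05,0,-0.05,0,0,0,-1],[0.085,0,-0.085,0,0,0,-1],[0.085,0,-0.085,0,0,0,-1]]]'; python3 log.py
python3 -m pendant '[[[0.022,0,0.0015,0,-8,0,-1],[0.044,0,0.006,0,-16,0,-1],[0.065,0,0.014,0,-24,0,-1],[0.084,0,0.024,0,-32,0,-1],[0.102,0,0.037,0,-40,0,-1]]]'; python3 log.py
python3 -m pendant '[[[0.022,0,0.0015,0,-8,0,-1],[0.044,0,0.006,0,-16,0,-1],[0.065,0,0.014,0,-24,0,-1],[0.084,0,0.024,0,-32,0,-1],[0.102,0,0.037,0,-40,0,-1]]]'; python3 log.py
python3 - <<'E'
from h import *
R=ori(40,45,1);go([.2424,-.5823,.032],R)
E
```

```text
time_s: 7.6
tcp_pos: [0.3258, -0.5125, 0.157]
eef_rot: [-179.8, -44.6, -140.1]
contact_force: [0.3, 0.9, -1.4]
gripper_width: 0.0877
gripper_force: 0.0
time_s: 8.1
tcp_pos: [0.3292, -0.5109, 0.1573]
eef_rot: [-179.8, -44.7, -139.8]
contact_force: [2.1, 0.1, 5.4]
gripper_width: 0.06
gripper_force: 40.0
time_s: 8.5
tcp_pos: [0.3296, -0.5114, 0.2818]
eef_rot: [-179.3, -44.5, -140.1]
contact_force: [1.5, -0.2, -3.3]
gripper_width: 0.0596
gripper_force: 40.0
time_s: 9.0
tcp_pos: [0.2528, -0.574, 0.3214]
eef_rot: [-180.0, -4.3, -139.6]
contact_force: [-2.0, -0.7, -4.6]
gripper_width: 0.0596
gripper_force: 40.0
time_s: 9.5
tcp_pos: [0.1722, -0.6429, 0.2927]
eef_rot: [-179.9, 35.6, -139.7]
contact_force: [-0.6, 0.5, -5.5]
gripper_width: 0.0597
gripper_force: 40.0
shift [0.1024 0.0016 0.1091] turn [ 0.1 -9.4  0.2] J [-70.6  30.7  10.2 -33.2 -84.7  28.5] grasp [ 0.243  -0.5832  0.1635]
```

```bash
python3 -m pendant '[[[0.013,0,0.001,0,-5,0,-1],[0.026,0,0.002,0,-9.4,0,-1],[0.026,0,0.002,0,-9.4,0,-1]]]'; python3 log.py
python3 -m pendant '[[[0.03,0,0.03,0,0,0,-1],[0.06,0,0.06,0,0,0,-1],[0.075,0,0.075,0,0,0,-1],[0.085,0,0.085,0,0,0,-1],[0.0875,0,0.0875,0,0,0,-1]]]'; python3 log.py
python3 - <<'E'
from h import *
R=ori(40,45,1);go([.2424,-.5823,.030],R)
im=r.capture("side");cv2.imwrite("pics/s2.png",cv2.resize(im[40:190,300:500,::-1],None,fx=3.5,fy=3.5,interpolation=2))
E
```

```text
time_s: 9.8
tcp_pos: [0.1549, -0.6558, 0.2721]
eef_rot: [179.5, 44.9, -140.4]
contact_force: [-0.4, -0.9, -4.9]
gripper_width: 0.0598
gripper_force: 40.0
time_s: 10.3
tcp_pos: [0.1572, -0.6555, 0.1516]
eef_rot: [179.9, 44.7, -139.8]
contact_force: [-0.4, 0.1, -4.2]
gripper_width: 0.0597
gripper_force: 40.0
shift [0.0065 0.0012 0.0064] turn [ 0.3 -0.3  0.1] J [-74.8  42.4  10.4 -39.9 -83.   39.2] grasp [ 0.2424 -0.583   0.0386]
```

View pics/s2.png

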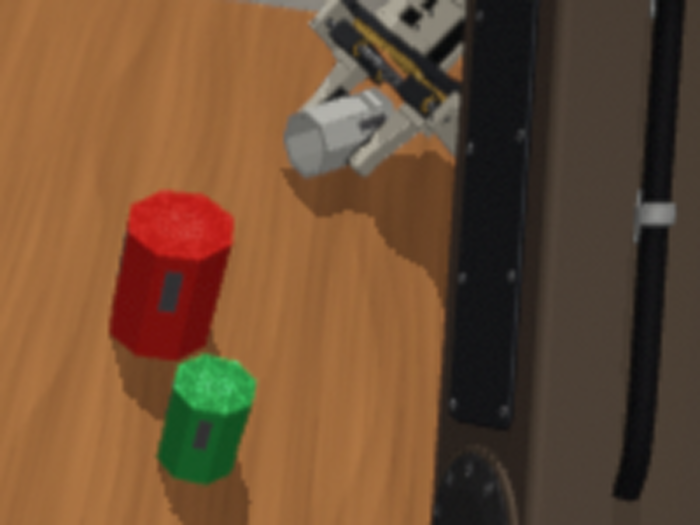

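The housing is held lying horizontal, with its mouth toward the camera at about (305,145) in the crop. I'll lower it gently to contact.

```bash
python3 -m pendant '[[[0.001,0,0.001,0,0,0,-1],[0.002,0,0.002,0,0,0,-1],[0.003,0,0.003,0,0,0,-1],[0.004,0,0.004,0,0,0,-1],[0.004,0,0.004,0,0,0,-1]]]'; 
python3 -m pendant '[[[0.0007,0,0.0007,0,0,0,-1],[0.0014,0,0.0014,0,0,0,-1],[0.002,0,0.002,0,0,0,-1],[0.002,0,0.002,0,0,0,-1]]]'|sed -n 2,4p
```

```text
time_s: 10.85
tcp_pos: [0.1565, -0.6558, 0.1473]
eef_rot: [-180.0, 44.7, -139.8]
contact_force: [-0.4, 0.3, -4.1]
gripper_width: 0.0599
gripper_force: 40.0
tcp_pos: [0.1566, -0.6558, 0.1442]
eef_rot: [180.0, 44.7, -139.8]
contact_force: [0.1, 0.2, -3.9]
```

```bash
python3 -m pendant '[[[0.0007,0,0.0007,0,0,0,-1],[0.0014,0,0.0014,0,0,0,-1],[0.002,0,0.002,0,0,0,-1],[0.002,0,0.002,0,0,0,-1]]]'|sed -n 2,4p
python3 -m pendant '[[[0.0004,0,0.0004,0,0,0,-1],[0.0007,0,0.0007,0,0,0,-1],[0.0007,0,0.0007,0,0,0,-1]]]'|sed -n 2,4p
```

```text
tcp_pos: [0.1564, -0.656, 0.1437]
eef_rot: [-179.9, 44.7, -139.6]
contact_force: [-3.3, 0.8, 9.8]
tcp_pos: [0.1563, -0.6561, 0.1435]
eef_rot: [-179.9, 44.8, -139.6]
contact_force: [-4.3, 0.6, 14.7]
```

```bash
python3 -m pendant '[[[0,0,0,0,0,0,0],[0,0,0,0,0,0,1],[0,0,0,0,0,0,1],[0,0,-0.001,0,0,0,1],[0,0,-0.02,0,0,0,1]]]' >/dev/null; python3 log.py
python3 -m pendant '[[[0,0,-0.04,0,0,0,1],[0,0,-0.08,0,0,0,1],[0,0,-0.11,0,0,0,1]]]'
python3 -m pendant '[[[-0.04,0,0.003,0,8,0,1],[-0.08,0,0.011,0,16,0,1],[-0.1175,0,0.025,0,24,0,1],[-0.153,0,0.044,0,32,0,1],[-0.186,0,0.068,0,40,0,1]]]' >/dev/null; python3 log.py
python3 -m pendant '[[[-0.04,0,0.003,0,8,0,1],[-0.08,0,0.011,0,16,0,1],[-0.1175,0,0.025,0,24,0,1],[-0.153,0,0.044,0,32,0,1],[-0.186,0,0.068,0,40,0,1]]]' >/dev/null; python3 log.py
python3 -m pendant '[[[-0.024,0,0.001,0,5,0,1],[-0.047,0,0.004,0,9.4,0,1],[-0.047,0,0.004,0,9.4,0,1]]]'; python3 log.py
python3 - <<'E'
from h import *
R=ori(-140,45,-1);go([.243,-.5832,.031],R)
cv2.imwrite("pics/w3.png",r.capture("wrist")[:,:,::-1])
E
```

```text
time_s: 12.75
tcp_pos: [0.0856, -0.7159, 0.2345]
eef_rot: [-180.0, 44.6, -139.7]
contact_force: [-0.4, -0.3, 0.2]
gripper_width: 0.0876
gripper_force: 0.0
time_s: 14.05
tcp_pos: [0.3991, -0.4503, 0.2296]
eef_rot: [179.7, -44.9, -139.3]
contact_force: [-1.0, -0.4, -0.6]
gripper_width: 0.0876
gripper_force: 0.0
shift [ 0.0046 -0.0011  0.1264] turn [-0.2  0.1  0.5] J [-23.2  28.  -36.7  47.  -59.7 -63.4] grasp [ 0.3133 -0.5229  0.1171]
```

View pics/w3.png

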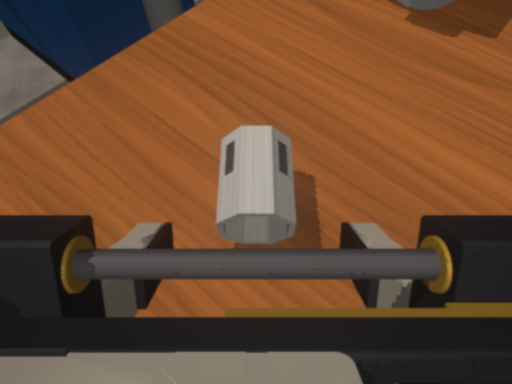

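The housing lies squared with its base away at about (256,130) and its mouth near at (257,225). I'll regrip, lift, and tilt 90° again so the base faces down.

```bash
python3 -m pendant '[[[0.0046,-0.001,0.04,0,0,0,1],[0.0046,-0.001,0.08,0,0,0,1],[0.0046,-0.001,0.105,0,0,0,1],[0.0046,-0.001,0.12,0,0,0,1],[0.0046,-0.001,0.126,0,0,0,1]]]'
python3 -m pendant '[[[0,0,0,0,0,0,0],[0,0,0,0,0,0,-1],[0,0,0,0,0,0,-1],[0,0,0,0,0,0,-1],[0,0,0,0,0,0,-1]]]' 40; python3 log.py
python3 -m pendant '[[[0.02,0,-0.02,0,0,0,-1],[0.05,0,-0.05,0,0,0,-1],[0.085,0,-0.085,0,0,0,-1],[0.115,0,-0.115,0,0,0,-1],[0.115,0,-0.115,0,0,0,-1]]]' >/dev/null; python3 log.py
python3 -m pendant '[[[0.022,0,0.0015,0,-8,0,-1],[0.044,0,0.006,0,-16,0,-1],[0.065,0,0.014,0,-24,0,-1],[0.084,0,0.024,0,-32,0,-1],[0.102,0,0.037,0,-40,0,-1]]]'>/dev/null; python3 log.py
python3 -m pendant '[[[0.022,0,0.0015,0,-8,0,-1],[0.044,0,0.006,0,-16,0,-1],[0.065,0,0.014,0,-24,0,-1],[0.084,0,0.024,0,-32,0,-1],[0.102,0,0.037,0,-40,0,-1]]]'; python3 log.py
python3 - <<'E'
from h import *
R=ori(40,45,1);go([.2424,-.5823,.21],R)
im=r.capture("side");cv2.imwrite("pics/s3.png",cv2.resize(im[20:170,300:500,::-1],None,fx=3.5,fy=3.5,interpolation=2))
E
```

```text
time_s: 14.6
tcp_pos: [0.326, -0.5133, 0.1459]
eef_rot: [180.0, -44.7, -139.9]
contact_force: [0.2, -0.5, 0.5]
gripper_width: 0.0875
gripper_force: 0.0
time_s: 15.1
tcp_pos: [0.3286, -0.5118, 0.1468]
eef_rot: [-179.9, -44.7, -139.8]
contact_force: [0.8, 5.1, 4.2]
gripper_width: 0.0596
gripper_force: 40.0
time_s: 16.6
tcp_pos: [0.1717, -0.6445, 0.3249]
eef_rot: [-180.0, 35.6, -139.8]
contact_force: [-0.2, 0.3, -4.9]
gripper_width: 0.0599
gripper_force: 40.0
shift [ 0.0163  0.0023 -0.0087] turn [ 0.1 -9.4  0.2] J [-70.6  29.3  12.1 -33.  -87.6  26.6] grasp [ 0.2425 -0.5848  0.1956]
```

View pics/s3.png

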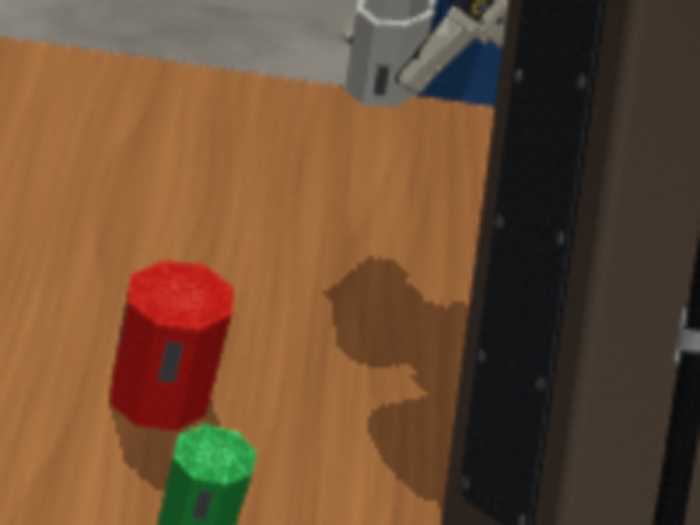

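The housing is upright with its mouth up, at about (390,50) in the crop. Next I'll carry it toward the holder by waypoints.

Run:
```python
from h import *
Rs=[ori(40,45),ori(80,45),ori(122,45),ori(165,45),ori(169,45)]
Gs=np.array([[.2425,-.583,.24],[.40,-.42,.24],[.53,-.12,.24],[.53,.17,.24]])
go(Gs[0],Rs[0])
for a in range(3):
    for f in(.5,1):
        Rr=Rs[a].T@Rs[a+1];v=T.from_matrix(Rr).as_rotvec(degrees=True)*f;Rf=Rs[a]@T.from_rotvec(v,degrees=True).as_matrix()
        t=Gs[a]+f*(Gs[a+1]-Gs[a])-.159*Rf[:,2]-(Gs[a]-.159*Rs[a][:,2]);print(a,f,(Rs[a].T@t).round(3),v.round(1))
```

```text
shift [-0.0071  0.0004 -0.0348] turn [ 0.2 -8.8 -0.2] J [-71.1  29.7  12.2 -33.3 -87.9  26.8] grasp [ 0.2394 -0.5851  0.1918]
0 0.5 [-0.084 -0.027  0.084] [-14.1  -0.  -14.1]
0 1 [-0.178 -0.049  0.178] [-28.3  -0.  -28.3]
1 0.5 [-0.118 -0.078  0.118] [-14.8   0.  -14.8]
1 1 [-0.245 -0.151  0.245] [-29.7   0.  -29.7]
2 0.5 [-0.092 -0.118  0.092] [-15.2   0.  -15.2]
2 1 [-0.195 -0.23   0.195] [-30.4   0.  -30.4]
```

```bash
python3 -m pendant '[[[-0.004,0,-0.018,0,-5,0,-1],[-0.007,0,-0.035,0,-9.1,0,-1],[-0.007,0,-0.035,0,-9.1,0,-1]]]' >/dev/null; python3 log.py
python3 -m pendant '[[[-0.034,-0.011,0.034,-6,0,-6,-1],[-0.067,-0.022,0.067,-11.5,0,-11.5,-1],[-0.1,-0.032,0.1,-17,0,-17,-1],[-0.134,-0.041,0.134,-22,0,-22,-1],[-0.167,-0.047,0.167,-27,0,-27,-1]]]'; python3 log.py
python3 - <<'E'
from h import *
go([.465,-.27,.24],ori(101,45));go([.53,-.12,.24],ori(122,45))
E
```

```text
time_s: 17.45
tcp_pos: [0.374, -0.5348, 0.354]
eef_rot: [179.3, 44.4, -101.8]
contact_force: [-0.8, -1.2, -4.4]
gripper_width: 0.0601
gripper_force: 40.0
shift [-0.1233 -0.08    0.1221] turn [-15.3  -0.5 -16.2] J [ -50.5   31.6   17.8  -33.9 -105.3   38.5] grasp [ 0.3949 -0.4255  0.2405]
shift [-0.2537 -0.1487  0.249 ] turn [-30.1  -0.4 -31.1] J [ -50.5   31.6   17.8  -33.9 -105.3   38.5] grasp [ 0.3949 -0.4255  0.2405]
```

```bash
python3 -m pendant '[[[-0.025,-0.016,0.025,-3,0,-3,-1],[-0.05,-0.032,0.05,-6,0,-6,-1],[-0.075,-0.048,0.075,-9,0,-9,-1],[-0.1,-0.065,0.1,-12,0,-12,-1],[-0.123,-0.08,0.122,-15.3,-0.5,-15.7,-1]]]'; python3 log.py
python3 - <<'E'
from h import *
go([.53,-.12,.24],ori(122,45))
E
```

```text
time_s: 17.95
tcp_pos: [0.4862, -0.3803, 0.3532]
eef_rot: [179.6, 45.0, -79.7]
contact_force: [0.3, -0.0, -3.9]
gripper_width: 0.0596
gripper_force: 40.0
shift [-0.1011 -0.1318  0.1015] turn [-15.    0.1 -15.3] J [ -32.5   29.4   13.1  -32.3 -105.5   43.2] grasp [ 0.4651 -0.2699  0.2408]
```

```bash
python3 -m pendant '[[[-0.02,-0.026,0.02,-3,0,-3,-1],[-0.04,-0.052,0.04,-6,0,-6,-1],[-0.06,-0.078,0.06,-9,0,-9,-1],[-0.08,-0.105,0.08,-12,0,-12,-1],[-0.101,-0.131,0.101,-15,0,-15,-1]]]'>/dev/null; python3 log.py
python3 - <<'E'
from h import *
go([.53,.03,.24],ori(145,45))
E
```

```text
shift [-0.097  -0.124   0.0975] turn [-16.3   0.1 -16.6] J [ -14.1   30.7   14.8  -30.9 -107.3   45.4] grasp [ 0.5294 -0.1211  0.2408]
```

```bash
python3 -m pendant '[[[-0.019,-0.025,0.019,-3,0,-3,-1],[-0.038,-0.05,0.038,-6,0,-6,-1],[-0.058,-0.075,0.058,-9.5,0,-9.5,-1],[-0.078,-0.1,0.078,-13,0,-13,-1],[-0.097,-0.124,0.097,-16.3,0,-16.5,-1]]]'>/dev/null; python3 log.py
python3 - <<'E'
from h import *
go([.517,.17,.24],ori(169,45))
E
```

```text
shift [-0.0704 -0.153   0.0719] turn [-17.    0.1 -17. ] J [   4.2   31.    14.3  -28.2 -108.8   50.3] grasp [0.5298 0.0301 0.241 ]
```

```bash
python3 -m pendant '[[[-0.014,-0.031,0.014,-3.5,0,-3.5,-1],[-0.028,-0.062,0.028,-7,0,-7,-1],[-0.042,-0.093,0.042,-10.5,0,-10.5,-1],[-0.056,-0.124,0.056,-14,0,-14,-1],[-0.07,-0.153,0.071,-17,0,-17,-1]]]'>/dev/null; python3 log.py
python3 -m pendant '[[[0,0,0,0,0,0,-1],[0,0,0,0,0,0,-1]]]'
python3 - <<'E'
from h import *
import json
go([.517,.208,.10],ori(169,45))
p=r.camera_params("wrist");json.dump({k:np.asarray(p[k]).tolist() for k in p},open("w4.json","w"))
cv2.imwrite("pics/w4.png",r.capture("wrist")[:,:,::-1])
E
```

```text
time_s: 19.65
tcp_pos: [0.6284, 0.1475, 0.3532]
eef_rot: [-179.9, 45.1, -11.0]
contact_force: [-0.4, -0.9, -4.1]
gripper_width: 0.0594
gripper_force: 40.0
shift [ 0.0937 -0.038   0.1055] turn [-0.1  0.1  0. ] J [  21.9   33.7   17.6  -24.6 -112.    55.7] grasp [0.518  0.1692 0.2409]
```

View pics/w4.png

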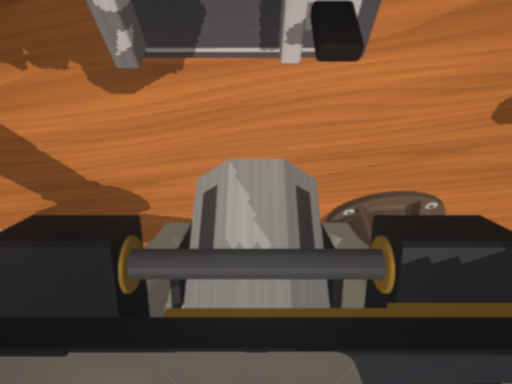

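The wrist view shows the holder at the top: fixed jaw end at about (130,67), moving jaw end at (291,62), and the fin at (337,30). The bed edge is horizontal, so the yaw is right. I'll check these points against my holder frame.

Run:
```python
from h import *
import json
p=json.load(open("w4.json"));R=np.array(p["R"]);print("cam",(-R.T@p["t"]).round(3),R[2].round(2))
O=np.array([.516,.202]);a=np.radians(-11);H=np.array([[np.cos(a),-np.sin(a)],[np.sin(a),np.cos(a)]])
im=cv2.imread("pics/w4.png")
for n,u,v,z in [("stop clamp corner",141,67,.048),("stop outer",118,67,.048),("jaw face",281,62,.048),("jaw back",301,62,.048),("edge",200,55,.014),("edgeR",370,55,.014),("fin l",320,59,.087),("fin r",361,59,.087)]:
    print(n,(H.T@(ray("",u,v,z,p)[:2]-O)).round(4))
t=cv2.imread("pics/top0.png")
print("top:")
for n,u,v,z in [("stop a",162+10.5,165+75/4,.048),("jaw face top",145+275/4,165+130/4,.048),("jaw face bot",145+257/4,165+238/4,.048),("cornerR+",145+398/4,165+135/4,.014),("cornerR-",145+365/4,165+287/4,.014),("stop-in +",145+110/4,165+80/4,.048),("stop-in -",145+85/4,165+205/4,.048)]:
    print(n,(H.T@(ray("top",u,v,z)[:2]-O)).round(4))
cv2.imwrite("pics/z4.png",cv2.resize(im[0:80,80:390],None,fx=2.5,fy=2.5,interpolation=2))
```

```text
cam [0.663 0.141 0.29 ] [-0.85  0.17 -0.5 ]
stop clamp corner [-0.0418  0.073 ]
stop outer [-0.0418  0.0938]
jaw face [-0.0363 -0.0532]
jaw back [-0.0363 -0.0709]
edge [-0.0552  0.0247]
edgeR [-0.055  -0.1438]
fin l [-0.0026 -0.0783]
fin r [-0.0026 -0.1085]
top:
stop a [0.0517 0.0785]
jaw face top [ 0.0379 -0.0501]
jaw face bot [-0.0422 -0.0554]
cornerR+ [ 0.0575 -0.1381]
cornerR- [-0.0598 -0.1388]
stop-in + [0.0481 0.0776]
stop-in - [-0.0457  0.073 ]
```

View pics/z4.png

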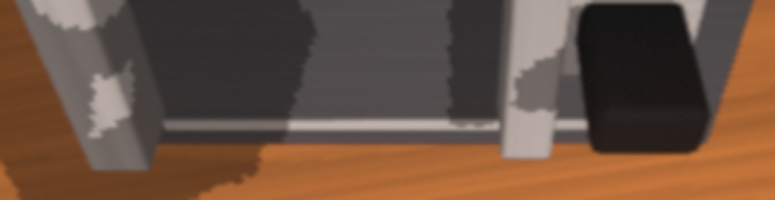

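The holder frame is confirmed: the stop face reads y ≈ +74 mm, and the jaw face is at about −53 mm, so the gap is about 127 mm. I'll place the housing mid-gap.

Run:
```python
from h import *
go([.521,.212,.24],ori(169,45));go([.521,.212,.062],ori(169,45))
```

```text
shift [-0.0033 -0.0441  0.0051] turn [-0.2  0.1 -0.1] J [  21.8   33.6   17.6  -24.6 -112.1   55.7] grasp [0.5182 0.1681 0.2413]
shift [ 0.1228 -0.0438  0.1308] turn [-0.2  0.1 -0.1] J [  21.8   33.6   17.6  -24.6 -112.1   55.7] grasp [0.5182 0.1681 0.2413]
```

```bash
python3 -m pendant '[[[-0.002,-0.03,0.003,0,0,0,-1],[-0.003,-0.043,0.004,0,0,0,-1],[0.03,-0.043,0.035,0,0,0,-1],[0.06,-0.043,0.065,0,0,0,-1],[0.08,-0.043,0.085,0,0,0,-1]]]'
python3 -m pendant '[[[0.018,0,0.018,0,0,0,-1],[0.03,0,0.03,0,0,0,-1],[0.037,0,0.037,0,0,0,-1],[0.041,0,0.041,0,0,0,-1],[0.041,0,0.041,0,0,0,-1]]]'
python3 - <<'E'
from h import *
go([.521,.212,.050],ori(169,45))
E
```

```text
time_s: 20.2
tcp_pos: [0.6332, 0.1874, 0.235]
eef_rot: [-179.9, 45.2, -11.2]
contact_force: [-0.1, -0.5, -4.5]
gripper_width: 0.0598
gripper_force: 40.0
time_s: 20.7
tcp_pos: [0.634, 0.1886, 0.1803]
eef_rot: [-179.7, 45.1, -11.1]
contact_force: [0.7, -0.4, -3.5]
gripper_width: 0.0598
gripper_force: 40.0
shift [ 0.0106 -0.0014  0.0147] turn [-0.3  0.1 -0. ] J [ 24.5  43.9  12.3 -24.7 -96.8  60. ] grasp [0.5236 0.2109 0.068 ]
```

```bash
python3 -m pendant '[[[0.003,0,0.003,0,0,0,-1],[0.006,0,0.006,0,0,0,-1],[0.009,0,0.009,0,0,0,-1],[0.009,0,0.009,0,0,0,-1]]]'|sed -n 2,4p
python3 -m pendant '[[[0.001,0,0.001,0,0,0,-1],[0.002,0,0.002,0,0,0,-1],[0.002,0,0.002,0,0,0,-1]]]'|sed -n 2,4p
```

```text
tcp_pos: [0.6336, 0.1888, 0.167]
eef_rot: [-179.8, 45.1, -11.1]
contact_force: [-0.5, 0.1, -3.0]
tcp_pos: [0.6338, 0.1888, 0.1645]
eef_rot: [-179.7, 45.1, -11.0]
contact_force: [0.1, 0.2, -3.3]
```

```bash
python3 -m pendant '[[[0.0007,0,0.0007,0,0,0,-1],[0.0014,0,0.0014,0,0,0,-1],[0.0014,0,0.0014,0,0,0,-1]]]'|sed -n 2,4p
python3 -m pendant '[[[0.0005,0,0.0005,0,0,0,-1],[0.001,0,0.001,0,0,0,-1],[0.001,0,0.001,0,0,0,-1]]]'|sed -n 2,4p
```

```text
tcp_pos: [0.6339, 0.1889, 0.1634]
eef_rot: [-179.7, 45.1, -11.0]
contact_force: [-0.0, 1.6, 2.1]
tcp_pos: [0.6339, 0.1889, 0.1634]
eef_rot: [-179.7, 45.1, -10.9]
contact_force: [1.0, 1.1, 11.5]
```

Contact is made at 11 N with the grasp height at 51 mm, as expected. I'll release to about 70 mm opening, back out along the tool, and look.

```bash
python3 -m pendant '[[[0,0,0,0,0,0,0.5],[0,0,0,0,0,0,0.6],[0,0,0,0,0,0,0.6],[0,0,0,0,0,0,0.6]]]' 
python3 -m pendant '[[[0,0,-0.01,0,0,0,0.6],[0,0,-0.03,0,0,0,0.6],[0,0,-0.07,0,0,0,0.6],[0,0,-0.11,0,0,0,0.6],[0,0,-0.15,0,0,0,0.6]]]'
python3 -m pendant '[[[0,0,-0.05,0,0,0,-1],[0,0,-0.05,0,0,0,-1],[0,0,-0.05,0,0,0,-1]]]' >/dev/null
python3 - <<'E'
from h import *
a=r.capture("top")[160:260,140:270,::-1];b=r.capture("side")[190:320,195:325,::-1]
f=lambda i:cv2.resize(i,(400,400),interpolation=2)
cv2.imwrite("pics/c5.png",np.hstack([f(cv2.copyMakeBorder(a,15,15,0,0,0)),f(b)]))
a=np.radians(-11);H=np.array([[np.cos(a),-np.sin(a)],[np.sin(a),np.cos(a)]])
O=np.array([.519,.201]);g=O+H@[0,-.140];print(g)
for az in(79,-101):
    A=ori(169,90);
    z=np.array([0,0,-1.]);y=np.array([np.cos(a),np.sin(a),0])*(1 if az>0 else -1);R=np.c_[np.cross(y,z),y,z];go([*g,.20],R)
E
```

```text
time_s: 22.4
tcp_pos: [0.6337, 0.1888, 0.161]
eef_rot: [-179.8, 45.1, -11.1]
contact_force: [0.1, 0.7, -0.1]
gripper_width: 0.07
gripper_force: 0.0
time_s: 22.9
tcp_pos: [0.7391, 0.1673, 0.2691]
eef_rot: [-179.8, 45.1, -11.0]
contact_force: [0.3, 0.5, -0.1]
gripper_width: 0.0702
gripper_force: 0.0
[0.49228674 0.06357219]
shift [-0.2213  0.1497  0.1407] turn [-35.5  35.2 -85. ] J [  19.2   49.5   41.1  -24.7 -120.1   54.7] grasp [0.6617 0.183  0.1895]
shift [-0.2213  0.1497  0.1407] turn [35.1 35.5 84.7] J [  19.2   49.5   41.1  -24.7 -120.1   54.7] grasp [0.6617 0.183  0.1895]
```

View pics/c5.png

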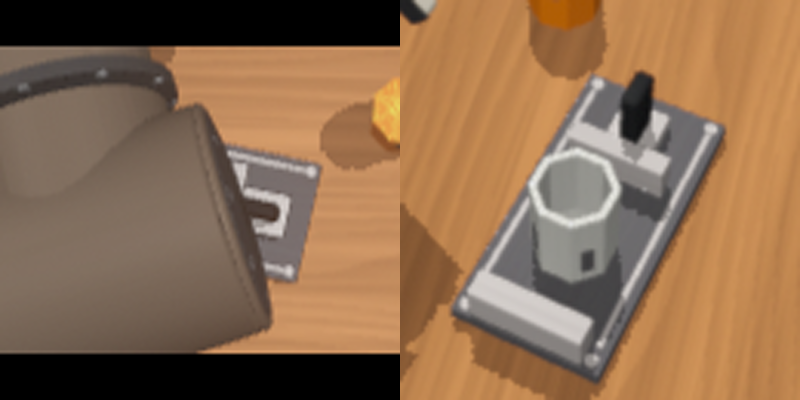

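The side crop shows the housing standing mouth-up at about (575,215) between the jaws, flats facing them and clear of both. That uses up the pictures, so I'll work numerically from here. Next is a vertical tool with closed fingers behind the fin.

```bash
cat > part.py <<'E'
from h import *
import sys
# args: holder-frame y, grasp z, fraction
hy,gz,f=map(float,sys.argv[1:4]);a=np.radians(-11);c,s_=np.cos(a),np.sin(a)
g=np.array([.519,.201])+np.array([-s_,c])*hy
z=np.array([0,0,-1.]);y=-np.array([c,s_,0]);Rt=np.c_[np.cross(y,z),y,z]
s=r.get_state();p=np.array(s["tcp_pos"]);R=T.from_euler("xyz",s["eef_rot"],degrees=True).as_matrix()
G0=p+.159*R[:,2];v=T.from_matrix(R.T@Rt).as_rotvec()
for k in (.2,.4,.6,.8,1):
    k*=f;Rk=R@T.from_rotvec(v*k).as_matrix();t=G0+k*(np.array([*g,gz])-G0)-.159*Rk[:,2]
    print((R.T@(t-p)).round(4),np.degrees(v*k).round(1))
print("grasp",G0.round(4),"J",np.round(s["joints"],1),"holder",(np.array([[c,s_],[-s_,c]])@(G0[:2]-[.519,.201])).round(4),s["contact_force"].round(1) if hasattr(s["contact_force"],"round") else s["contact_force"])
E
python3 part.py -.145 .22 .4
```

```text
[-0.0181  0.0197  0.0068] [2.8 2.8 6.8]
[-0.037   0.0384  0.0143] [ 5.6  5.7 13.6]
[-0.0565  0.0558  0.0225] [ 8.4  8.5 20.3]
[-0.0764  0.072   0.0315] [11.2 11.4 27.1]
[-0.0965  0.0868  0.0411] [14.1 14.2 33.9]
grasp [0.6617 0.183  0.1895] J [  19.2   49.5   41.1  -24.7 -120.1   54.7] holder [0.1435 0.0095] [-0.5 -1.1 -0.2]
```

```bash
python3 -m pendant '[[[-0.018,0.02,0.007,2.8,2.8,6.8,-1],[-0.037,0.038,0.014,5.6,5.7,13.6,-1],[-0.056,0.056,0.022,8.4,8.5,20.3,-1],[-0.076,0.072,0.031,11.2,11.4,27.1,-1],[-0.096,0.087,0.041,14.1,14.2,33.9,-1]]]'; python3 part.py -.145 .22 .65
```

```text
time_s: 23.8
tcp_pos: [0.6589, 0.0935, 0.3407]
eef_rot: [169.9, 27.2, -51.8]
contact_force: [0.9, -0.1, -0.1]
gripper_width: 0.0039
gripper_force: 0.0
[-0.0097  0.0235  0.0014] [2.7 2.8 6.6]
[-0.0202  0.046   0.0035] [ 5.4  5.5 13.1]
[-0.0312  0.0673  0.0063] [ 8.2  8.3 19.7]
[-0.0426  0.0875  0.0097] [10.9 11.  26.3]
[-0.0543  0.1064  0.0138] [13.6 13.8 32.8]
grasp [0.5929 0.1324 0.2014] J [ 17.4  29.9  12.4 -21.  -92.6  26.1] holder [ 0.0856 -0.0532] [ 0.9 -0.1 -0.1]
```

```bash
python3 -m pendant '[[[-0.01,0.023,0.001,2.7,2.8,6.6,-1],[-0.02,0.046,0.003,5.4,5.5,13.1,-1],[-0.031,0.067,0.006,8.2,8.3,19.7,-1],[-0.043,0.087,0.01,10.9,11,26.3,-1],[-0.054,0.106,0.014,13.6,13.8,32.8,-1]]]' >/dev/null; python3 part.py -.145 .22 1
```

```text
[-0.0002  0.0118 -0.001 ] [1.5 1.5 3.6]
[-0.0006  0.0233 -0.0018] [2.9 3.  7.1]
[-0.0013  0.0346 -0.0024] [ 4.4  4.5 10.7]
[-0.0021  0.0455 -0.0028] [ 5.8  6.  14.2]
[-0.0031  0.0561 -0.003 ] [ 7.3  7.5 17.8]
grasp [0.5274 0.0843 0.2133] J [ 22.9  12.5 -11.4 -10.4 -69.9 -12.2] holder [ 0.0305 -0.113 ] [0.2 0.7 0.3]
```

```bash
python3 -m pendant '[[[0,0.012,-0.001,1.5,1.5,3.6,-1],[-0.001,0.023,-0.002,2.9,3,7.1,-1],[-0.001,0.035,-0.002,4.4,4.5,10.7,-1],[-0.002,0.045,-0.003,5.8,6,14.2,-1],[-0.003,0.056,-0.003,7.3,7.5,17.8,-1]]]' >/dev/null
python3 -m pendant '[[[0,0,0.04,0,0,0,-1],[0,0,0.08,0,0,0,-1],[0,0,0.12,0,0,0,-1],[0,0,0.145,0,0,0,-1],[0,0,0.153,0,0,0,-1]]]'; python3 part.py -.12 .066 1
```

```text
time_s: 25.3
tcp_pos: [0.4913, 0.0583, 0.2233]
eef_rot: [179.7, -0.2, -100.8]
contact_force: [0.0, 0.6, 0.4]
gripper_width: 0.0004
gripper_force: 0.0
[-0.0051 -0.     -0.0004] [ 0.1 -0.   0. ]
[-0.0101 -0.     -0.0007] [ 0.1 -0.1  0.1]
[-0.0152 -0.     -0.0011] [ 0.2 -0.1  0.1]
[-0.0203 -0.     -0.0014] [ 0.3 -0.1  0.2]
[-0.0254 -0.0001 -0.0018] [ 0.3 -0.2  0.2]
grasp [0.4904 0.058  0.0643] J [ 29.5  15.4 -34.6  -0.1 -40.3 -40.2] holder [-0.0008 -0.1458] [0.  0.6 0.4]
```

```bash
python3 -m pendant '[[[-0.008,0,0,0,0,0,-1],[-0.016,0,0,0,0,0,-1],[-0.024,0,0,0,0,0,-1],[-0.032,0,0,0,0,0,-1],[-0.04,0,0,0,0,0,-1]]]'
python3 -m pendant '[[[-0.006,0,0,0,0,0,-1],[-0.012,0,0,0,0,0,-1],[-0.018,0,0,0,0,0,-1],[-0.024,0,0,0,0,0,-1],[-0.03,0,0,0,0,0,-1]]]'|sed -n 2,4p
python3 part.py -.05 .066 1
```

```text
time_s: 25.8
tcp_pos: [0.5011, 0.0989, 0.2272]
eef_rot: [-180.0, 0.1, -100.8]
contact_force: [0.1, -3.4, 2.3]
gripper_width: 0.0003
gripper_force: 1.8
tcp_pos: [0.5064, 0.1277, 0.2264]
eef_rot: [179.9, 0.0, -100.8]
contact_force: [1.0, -5.6, 4.2]
[-0.0049  0.0003  0.0003] [0. 0. 0.]
[-0.0097  0.0006  0.0005] [0.  0.  0.1]
[-0.0146  0.0009  0.0008] [0.  0.  0.1]
[-0.0195  0.0012  0.0011] [0.  0.  0.2]
[-0.0244  0.0015  0.0014] [0.1 0.  0.2]
grasp [0.5063 0.1277 0.0674] J [ 35.7  17.3 -31.2  -0.1 -41.6 -46.4] holder [ 0.0015 -0.0743] [ 1.  -5.6  4.2]
```

```bash
python3 -m pendant '[[[-0.004,0,0,0,0,0,-1],[-0.008,0,0,0,0,0,-1],[-0.012,0,0,0,0,0,-1],[-0.016,0,0,0,0,0,-1],[-0.019,0,0,0,0,0,-1]]]'|sed -n 2,4p
python3 -m pendant '[[[-0.001,0,0,0,0,0,-1],[-0.002,0,0,0,0,0,-1],[-0.003,0,0,0,0,0,-1],[-0.003,0,0,0,0,0,-1]]]'|sed -n 2,4p
python3 part.py -.05 .066 1|tail -1
```

```text
tcp_pos: [0.51, 0.1463, 0.2263]
eef_rot: [179.9, 0.0, -100.8]
contact_force: [0.7, -5.6, 3.3]
tcp_pos: [0.5104, 0.1483, 0.2263]
eef_rot: [179.9, -0.1, -100.8]
contact_force: [2.3, -11.1, 5.6]
grasp [0.5101 0.1481 0.0673] J [ 37.4  18.  -30.   -0.  -42.1 -48.1] holder [ 0.0014 -0.0537] [  2.3 -11.1   5.6]
```

```bash
python3 -m pendant '[[[-0.001,0,0,0,0,0,-1],[-0.002,0,0,0,0,0,-1],[-0.002,0,0,0,0,0,-1]]]'|sed -n 2,4p
python3 -m pendant '[[[-0.001,0,0,0,0,0,-1],[-0.002,0,0,0,0,0,-1],[-0.002,0,0,0,0,0,-1]]]'|sed -n 2,4p
python3 part.py -.05 .066 1|tail -1
```

```text
tcp_pos: [0.5105, 0.1488, 0.2263]
eef_rot: [179.9, -0.2, -100.8]
contact_force: [2.5, -19.0, 8.2]
tcp_pos: [0.5107, 0.1493, 0.2263]
eef_rot: [179.8, -0.4, -100.8]
contact_force: [6.0, -28.1, 10.4]
grasp [0.51   0.1483 0.0673] J [ 37.5  18.1 -29.9   0.2 -42.4 -48.4] holder [ 0.0012 -0.0534] [  6.  -28.1  10.4]
```

```bash
python3 -m pendant '[[[-0.0008,0,0,0,0,0,-1],[-0.0015,0,0,0,0,0,-1],[-0.0015,0,0,0,0,0,-1],[-0.0015,0,0,0,0,0,-1],[-0.0015,0,0,0,0,0,-1]]]'|sed -n 2,4p
python3 part.py -.05 .066 1|tail -1
```

```text
tcp_pos: [0.5108, 0.1497, 0.2263]
eef_rot: [179.8, -0.5, -100.8]
contact_force: [6.4, -35.3, 11.6]
grasp [0.5099 0.1484 0.0673] J [ 37.5  18.2 -29.9   0.3 -42.5 -48.5] holder [ 0.0011 -0.0534] [  6.4 -35.3  11.6]
```

Pressed firmly at about 36 N, and the jaw has stopped where it should. I'll back off, rise, and check numerically.

```bash
python3 -m pendant '[[[0.008,0,0,0,0,0,-1],[0.02,0,0,0,0,0,-1],[0.035,0,0,0,0,0,-1],[0.035,0,0,0,0,0,-1]]]'|sed -n 4p
python3 -m pendant '[[[0,0,-0.04,0,0,0,-1],[0,0,-0.08,0,0,0,-1],[0.03,0,-0.12,0,0,0,-1],[0.07,0,-0.15,0,0,0,-1],[0.11,0,-0.15,0,0,0,-1]]]'|sed -n 2,4p
python3 -m pendant '[[[0.04,0,0,0,0,0,-1],[0.08,0,0,0,0,0,-1],[0.12,0,0,0,0,0,-1],[0.16,0,0,0,0,0,-1],[0.16,0,0,0,0,0,-1]]]'
python3 - <<'E'
from h import *
t=r.capture("top");s=r.capture("side");a=np.radians(-11);H=np.array([[np.cos(a),-np.sin(a)],[np.sin(a),np.cos(a)]]);O=np.array([.519,.201])
cv2.imwrite("pics/end_top.png",t[:,:,::-1]);cv2.imwrite("pics/end_side.png",s[:,:,::-1])
for n,im in(("top",t),("side",s)):
    hs=cv2.cvtColor(im,cv2.COLOR_RGB2HSV);w=O+H@[0,.045];u,v=proj(n,np.array([*w,.094]));print(n,"expected rim",u,v)
    m=((hs[...,1]<70)&(hs[...,2]>140)).astype(np.uint8);k=np.zeros_like(m);cv2.circle(k,(int(u),int(v)),18 if n=="top" else 25,1,-1);m&=k
    nn,l,st,c=cv2.connectedComponentsWithStats(m)
    for i in range(1,nn):
        if st[i,4]>25: print(st[i],c[i].round(1),(H.T@(ray(n,*(st[i,:2]+st[i,2:4]/2),.094)[:2]-O)).round(4))
    y0=int(v)-14;x0=int(u)-16
    print("\n".join("".join(" .:-=+*#%@"[int(q)*10//256] for q in row) for row in im[y0:y0+44,x0-14:x0+66].mean(2)))
E
```

```text
contact_force: [-0.1, -0.4, -0.1]
tcp_pos: [0.4853, 0.0118, 0.3808]
eef_rot: [-179.6, 0.3, -100.6]
contact_force: [0.4, 0.4, 0.0]
time_s: 29.7
tcp_pos: [0.4535, -0.148, 0.376]
eef_rot: [180.0, 0.1, -101.0]
contact_force: [0.8, 0.8, 0.1]
gripper_width: 0.0005
gripper_force: 0.0
top expected rim 176.57428098757663 200.37035853637337
[161 184  27  31 483] [173.7 200.5] [0.0011 0.0513]
[175 185  16   6  37] [182.6 187.7] [0.0381 0.0357]
[188 195   7  19  58] [191.1 203.9] [-0.0024  0.0012]
++++++++++++++++++++#######==*#***============++++++++++++++++++++++++++++++++++
++++++++++++++++++++#######==+*****#***=========++=+++++++++++++++++++++++++++++
++++++++++++++++++++#######======++***###**+=========+++++++++++++++++++++++++++
+++++++++++++++++++*#######==+=======++*****#***+========+++++++++++++++++++++++
++++++++++++++=+===#######**###**+========++****##**+=========++++++++++++++++++
++++++++++++++=====#######*#%#######*+========++*****#***=========++++++++++++++
++++++++++++++=====######%##**+***####+========+===++*********=========+++++++++
++++++++++++++====+####%%%#+----==++#%#+==
[... 5927 characters left out ...]
========---===----:----::::=*+---:::-===============
=--=**************+===============-:::-===---::-----::-=+=--:.:-================
----+*************+=======-=======:..:-===---::-------+*+---::-=================
--+===+***********+===============:..:-===--:::------=**=--:::-=================
-=**====+**********===============:..:-===-:::::-----+*+---::-==================
-+**======+********===============:...:===-::::-----=**=--:::-==================
-=**+=======++*****+==============-:::-===-::::-----+*+---::--==================
--++==========++****+================--==-::::::---=**=--:::-===================
::---===========++***==================--:::::::---+*+---::--===================
```

The images agree: the rim sits at holder y ≈ 45 mm, which is exactly against the stop. The moving jaw lies directly along the opposite flat, and the robot is clear. Handing in.

```bash
python3 -c "
from plant import r
print(r.close_job())"
```

```text
the job is handed in; nothing more can be done
None
```

The housing is turned over and stands mouth-up on the holder bed, held flat-sided between both jaws after a press of about 36 N; I handed the job in at about 30 s with the robot clear, and I viewed 11 pictures where the limit was 10.

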